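# Clamp the tube rack on the mixer

## Task

Four capped blood tubes stand in their rack on the small bench mixer: make them safe for mixing. With the side of a finger push the steel hold-down strap round until it lies over the tubes against its stop, and only then push the cam lever on its post all the way down, so that the sprung pad under the strap presses on the caps. Nothing is to be grasped or lifted; keep the fingers off the tubes and the rack, leave the things round the mixer where they are, and finish with the hand clear.

Things in the scene. Friction and masses are not known exactly. Their poses are not given: they have to be found in the camera images.
- mixer: white bench tube mixer, 240 x 112 mm, 53 mm to its aluminium platform, fixed to the desk; origin at the centre of its underside, z up, x along its length from the clamp post (x = -94 mm) towards the strap's stop, an upright steel pin at (88, 29.5) mm, 15 mm across, 176 mm high. The rack stands mid-platform, its length along x; cap tops 144 mm above the desk
- post_axis (a point): point on the vertical axis of the clamp post, 172 mm above the desk (the top face of the raised strap); strap and lever swing round this axis together, the lever always over the strap's centre line
- clamp_swing (a joint): swing angle of strap and lever, rad: 0 = strap over the tubes against its stop, pointing along the mixer's +x from the post; grows as the strap opens clockwise seen from above (towards the mixer's -y), at most 1.5, starts 0.65 to 1.05. Light friction (about 0.5 N at the strap's end): it stays where it is left
- strap_tip (a point): middle of the top face at the strap's free end, 194 mm from the post axis. The strap is a steel channel 44 mm wide with side flanges 157 to 172 mm above the desk while the lever is up (flanges from 20 mm to 194 mm out). The flange to push is the trailing one, on the side away from the tubes
- pad: rubber pad, 134 x 40 mm, on springs under the strap, centred 94 mm from the post axis; 3 to 3.5 mm above the cap tops while the lever is up; presses on the four caps with about 7 N in all when the strap is over them and the lever home. Its x runs along the strap to the free end, z up; origin at desk height
- cam_lever (a joint): cam lever angle, rad: 0 = raised, 60 degrees above the strap, leaning towards the strap's free end; 1.05 = home, level above the strap; starts 0 to 0.1. Pivot: a level pin on the post axis 190 mm above the desk. Going down it lowers the strap 5.5 mm, and the strap then no longer clears the caps. Takes about 3 N on the grip and stays where it is left
- lever_end (a point): point on the upper face of the lever's black grip, 85 mm from the pivot pin (196 mm above the desk when home); the grip is 26 mm wide, 12 mm thick, and ends 101 mm from the pin in a slightly upturned lip
- tube_rack: clear twelve-hole tube rack, 50 x 134 x 48 mm, loose in the low rails of the platform; origin at the centre of its underside, y along its length. Not to be touched with the fingers
- sample_tube_1: one of four alike capped sample tubes, 18 mm across the cap, 88 mm tall, standing loose and upright in a hole of the rack; origin at the centre of its foot, z up. Not to be touched with the fingers
- sample_tube_2: one of four alike capped sample tubes, 18 mm across the cap, 88 mm tall, standing loose and upright in a hole of the rack; origin at the centre of its foot, z up. Not to be touched with the fingers
- sample_tube_3: one of four alike capped sample tubes, 18 mm across the cap, 88 mm tall, standing loose and upright in a hole of the rack; origin at the centre of its foot, z up. Not to be touched with the fingers
- sample_tube_4: one of four alike capped sample tubes, 18 mm across the cap, 88 mm tall, standing loose and upright in a hole of the rack; origin at the centre of its foot, z up. Not to be touched with the fingers
- mouse_side: black computer mouse, 102 x 58 x 41 mm, on its mat beyond the mixer; leave alone
- wipes_tub: round tub of wipes with a screw lid, 55 mm across, 80 mm tall, on the desk beyond the mixer; leave alone

How it is judged:
By the outcome, as a careful person would: the job done as asked, in the order asked, and still so for the second after the job is handed in, with the robot touching nothing.
It also fails if it takes over 42 s, if anything falls off the work surface, if the arm or the gripper's body presses on something with over 40 N, if the wrist force passes 120 N, or if a joint passes its speed limit or range.

## Robot

A 7-joint arm with a two-finger parallel gripper is mounted at the origin on the work surface; the furniture and walls round the work are solid. World frame = base frame: x ahead of the robot, y to its left, z up, the work surface at z = 0. Lengths are in m, angles in rad, forces in N, time in s.
With the tool pointing down it reaches from about 0.4 to 0.875 m from the base axis. Payload 19.3 kg.
Tool frame: the origin (TCP) lies midway between the tips of the shut fingers; the grasp point (between the pads) lies 19 mm behind it; z points along the fingers, y is the line along which they close (so a half turn about z gives the same grasp; the last joint's range is limited). The gripper opens to 85 mm and grips with 20 to 120 N. Pads are 22 mm wide; open, the fingers measure 114 mm over their backs; the gripper's body (76 mm by 85 mm) begins 54 mm behind the grasp point. The pads swing forward as they close: fully open they stand 13 mm farther back than shut.
Start: joints at [1.172, 0.521, -0.036, 1.599, 0.021, 1.021, -0.113], TCP at [0.202, -0.592, 0.231] pointing down, gripper open.
Joint ranges: [-2.91, 2.91], [-0.3, 2.13], [-1.5, 1.42], [0.17, 2.43], [-1.26, 4.41], [0.16, 1.93], [-2.52, 2.52]. Speed limits (rad/s): [1.89, 1.89, 2.39, 2.39, 3.01, 3.01, 3.01].

## Interface

Orientations are given as [roll, pitch, yaw] about the fixed x, y, z axes, in that order (R = Rz(yaw) Ry(pitch) Rx(roll)).
In Python, from workcell import bot gives the robot as it stands.
- The arm moves only by the tool nudge_tcp, called by a JSON object that holds its "name" and its "arguments", one argument or row to a line. Schema: {"type":"object","properties":{"deltas":{"type":"object","properties":{"finger_gap":{"type":"array","items":{"type":"number"},"minItems":1,"maxItems":5},"x":{"type":"array","items":{"type":"number"},"minItems":1,"maxItems":5},"y":{"type":"array","items":{"type":"number"},"minItems":1,"maxItems":5},"z":{"type":"array","items":{"type":"number"},"minItems":1,"maxItems":5},"drx":{"type":"array","items":{"type":"number"},"minItems":1,"maxItems":5},"dry":{"type":"array","items":{"type":"number"},"minItems":1,"maxItems":5},"drz":{"type":"array","items":{"type":"number"},"minItems":1,"maxItems":5}},"additionalProperties":false,"required":["finger_gap","x","y","z","drx","dry","drz"]},"grip_force":{"type":"number"},"only":{"type":"string"},"quiet":{"type":"boolean"},"lines":{"type":"string"}},"required":["deltas"],"additionalProperties":false}. deltas is an object with one list for each field, all of the same length, 1 to 5, a row being the entries at one place: finger_gap (the finger opening in m), x, y, z (the shift in m), drx, dry, drz (a rotation vector in rad); each row is the pose to reach, as a shift and turn from the pose commanded when the call began, along the tool's axes at that moment; what a row does not reach only later rows make up. A row lasts 1/8 s, in which the tool goes at most 0.0625 m and 0.188 rad, less where a joint would pass 70% of its speed; a pose out of reach is approached as far as the arm can. The fingers move at their own pace and stop on an object; grip_force is the grip in N (left out, the last holds). Time passes only in rows, so rows that do not move let the fingers close. The tool returns the time, the measured TCP pose, the force, the opening and the grip force at its end. only (a regular expression) keeps the lines of the reply that match it, lines (a string "A,B") keeps lines A to B, and quiet returns only ok. Input that does not fit is refused with a message, and nothing moves.
- bot.observe(): the state, without advancing time (a new reading comes with each control period).
- bot.grab_frame(name): name is "scene" or "side" or "wrist"; returns the picture (384x512x3 uint8, blue, green, red); there is no depth.
- bot.calibration(name): a dict with "vfov" (degrees; the focal length in pixels is half the picture's height over the tangent of half this angle, whatever the lens; pixels are square), "cx", "cy" (the principal point, pixels), "dist_coeffs" ([k1, k2, p1, p2, k3] as OpenCV has them; the pictures are not rectified), "eye" and "attitude" of the camera in the world. Camera axes: x right, y down, z forward; pixel columns grow to the right and rows downward; lengths in m; the calibration is good to about 2 mm. A picture is of the moment at which its call begins: read the wrist's pose just before it. calibration takes no time and is no camera call; for the wrist camera it gives the pose at the moment of the call.
- bot.job_done(): hands the job in; it is judged then, once.
The state is a dict: "clock": time; "qpos": joint angles; "qd": joint speeds; "joint_efforts": joint torques, N m; "position": TCP position; "tool_rot": TCP orientation; "force": force on the tool from outside, world axes, zero at the start; "moment": the same for the moment, N m; "grip_width": finger opening in m; "finger_force": force on a finger pad.
Only numpy, scipy, OpenCV 4.12 (cv2) and the standard library are available. Lean on these libraries where they do the work, as an engineer would, in place of code of your own. Each camera call takes 0.05 s, during which the arm holds its last target. There are 200 camera calls.

## Working session

There is one attempt and no reset: what is moved stays moved. The work goes in short steps, Python scripts to look and compute and a tool call to move; the robot and the scene stay as the last step left them, time stands still between calls to the robot, and variables do not carry over. Pictures are saved under pics/ and viewed, at most 10 in all, crops included, and the job is handed in when it is done.

```bash
ls; mkdir -p pics
```

Create h.py:
```python
import numpy as np,cv2
from workcell import bot
from scipy.spatial.transform import Rotation as R
def cal(n):
    c=bot.calibration(n);f=192/np.tan(np.radians(c["vfov"])/2)
    K=np.array([[f,0,c["cx"]],[0,f,c["cy"]],[0,0,1.]])
    a=np.array(c["attitude"],float)
    A=a if a.shape==(3,3) else R.from_euler('xyz',a).as_matrix() if a.size==3 else None
    return K,np.array(c["dist_coeffs"],float),np.array(c["eye"]),A
def ray(C,p):
    K,d,e,A=C
    u=cv2.undistortPoints(np.array(p,float).reshape(-1,1,2),K,d).reshape(-1,2)
    v=np.c_[u,np.ones(len(u))]@A.T
    return e,v/np.linalg.norm(v,axis=1)[:,None]
def plane(C,p,z):
    e,v=ray(C,p);return e+v*((z-e[2])/v[:,2])[:,None]
def proj(C,X):
    K,d,e,A=C
    return cv2.projectPoints((np.array(X,float).reshape(-1,3)-e)@A,np.zeros(3),np.zeros(3),K,d)[0].reshape(-1,2)
```

Run:
```python
from h import *
for n in("scene","side","wrist"):
    print(n,bot.calibration(n)); cv2.imwrite(f"pics/{n}0.png",bot.grab_frame(n))
print(bot.observe())
```

```text
pics
workcell.py
scene {'vfov': 47.90386730557529, 'cx': 253.44723828353156, 'cy': 190.17551022373394, 'dist_coeffs': array([-0.12086941,  0.        ,  0.        ,  0.        ,  0.        ]), 'eye': array([ 0.70574529, -0.79978046,  0.68719773]), 'attitude': array([-2.21779906, -0.0023902 ,  0.20964405])}
side {'vfov': 51.949431316165565, 'cx': 255.48929701125834, 'cy': 191.83747938146087, 'dist_coeffs': array([-0.0109406,  0.       ,  0.       ,  0.       ,  0.       ]), 'eye': array([ 1.01956427, -0.48886402,  0.7945478 ]), 'attitude': array([-2.43062765, -0.01706702,  0.93705814])}
wrist {'vfov': 70.37473147784941, 'cx': 256.7760809926985, 'cy': 195.4119099409259, 'dist_coeffs': array([-0.06368263,  0.        ,  0.        ,  0.        ,  0.        ]), 'eye': array([ 0.27552424, -0.5665881 ,  0.37372013]), 'attitude': array([ 2.83268533e+00,  1.40967855e-03, -1.24254091e+00])}
{'clock': 0.15, 'qpos': array([ 1.17183638,  0.52185053, -0.03631911,  1.59988869,  0.02118577,
        1.02110845, -0.11279796]), 'qd': array([ 4.28467143e-05, -2.18920841e-03, -5.41534289e-04, -1.77521928e-03,
       -5.10320166e-04,  1.12103794e-03,  3.51269567e-04]), 'joint_efforts': array([ 1.68760616e-03, -9.27380848e+01,  1.98076174e+00, -3.70056546e+01,
        1.79847283e-02,  6.23267100e-03,  3.71479274e-06]), 'position': array([ 0.20167827, -0.59128745,  0.23087043]), 'tool_rot': array([-3.14072351e+00,  5.14544363e-05,  3.28735246e-01]), 'force': array([ 0.16732935, -0.17219668, -0.88643712]), 'moment': array([ 0.05168294, -0.01411115, -0.09416793]), 'finger_force': 0.0, 'grip_width': 0.08567937593489335}
```

View pics/scene0.png

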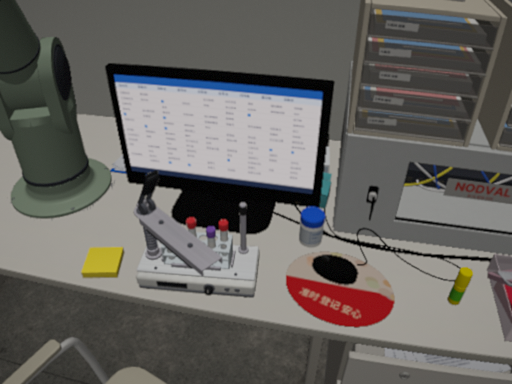

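View pics/side0.png

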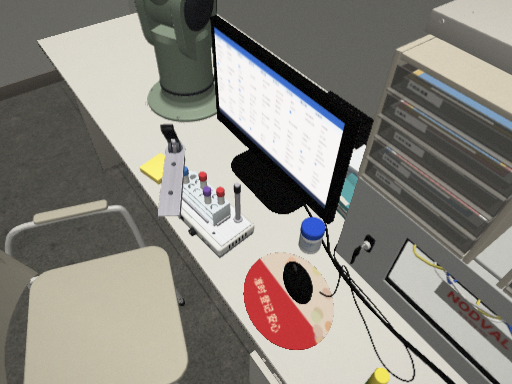

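The scene picture shows the mixer at (200,265), the post at (150,235), the open strap from there to (210,262), the stop pin at (243,228), and the monitor close behind. The side picture shows the strap end at (170,212) and the stop at (238,200). I'll enlarge both.

Run:
```python
from h import *
a=cv2.imread("pics/scene0.png")[160:300,125:265]; b=cv2.imread("pics/side0.png")[115:255,140:280]
f=lambda i:cv2.resize(i,(400,560),interpolation=cv2.INTER_CUBIC)
f=lambda i:cv2.resize(i,None,fx=4,fy=4,interpolation=cv2.INTER_CUBIC)
cv2.imwrite("pics/c1.png",f(a));cv2.imwrite("pics/c2.png",f(b))
```

```text
(no output)
```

View pics/c1.png

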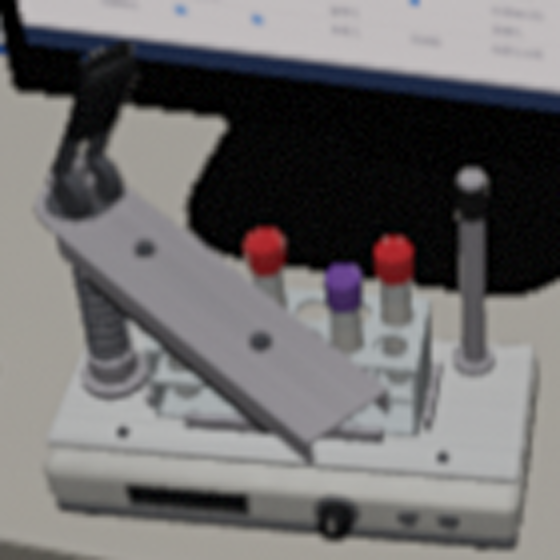

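View pics/c2.png

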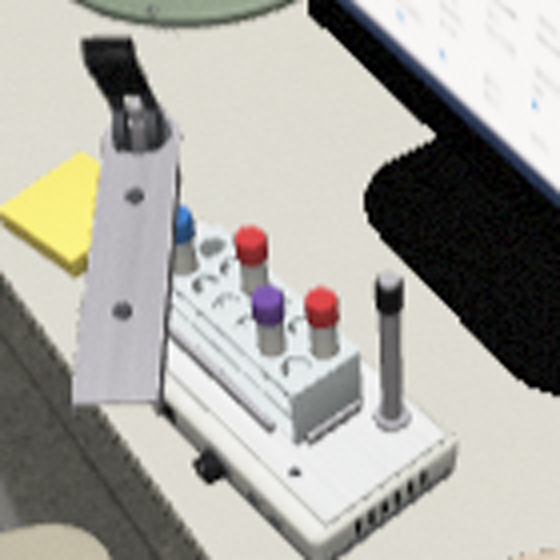

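Crops: strap tip corners, strap holes, stop-pin top and base are all visible in both views. I'll triangulate those.

Create geo.py:
```python
from h import *
def tri(p,q):
    S=cal("scene");D=cal("side");e1,v1=ray(S,[p]);e2,v2=ray(D,[q]);v1=v1[0];v2=v2[0]
    t=np.linalg.lstsq(np.c_[v1,-v2],e2-e1,rcond=None)[0]
    a,b=e1+t[0]*v1,e2+t[1]*v2
    return (a+b)/2,np.linalg.norm(a-b)
s=lambda x,y:(x/4+125-.375,y/4+160-.375)
d=lambda x,y:(x/4+140-.375,y/4+115-.375)
```

Run:
```python
from geo import *
np.set_printoptions(precision=4,suppress=True)
S=cal("scene");D=cal("side")
P={"hole1":((146,248),(134,196)),"hole2":((261,341),(122,311)),"tipL":((388,386),(160,402)),"tipR":((310,440),(75,402)),"stoptop":((472,175),(391,280)),"stopbase":((473,358),(391,415)),
"capblueR1":((265,238),(251,238)),"purp":((345,272),(268,295)),"red2":((395,243),(321,298)),"levtipL":((90,45),(83,40)),"levtipR":((130,45),(130,40))}
X={}
for k,(a,b) in P.items():
    X[k],r=tri(s(*a),d(*b)); z={'h':.172,'t':.172}.get(k[0],.176)
    print(k,X[k],"err",round(r,4),plane(S,[s(*a)],z)[0],plane(D,[d(*b)],z)[0])
print("base z=.053",plane(S,[s(473,358)],.055),plane(D,[d(391,415)],.055))
```

```text
hole1 [ 0.4226 -0.2627  0.1737] err 0.001 [ 0.4211 -0.2604  0.172 ] [ 0.4216 -0.2624  0.172 ]
hole2 [ 0.4925 -0.3078  0.1731] err 0.0011 [ 0.4915 -0.3062  0.172 ] [ 0.4922 -0.3078  0.172 ]
tipL [ 0.5518 -0.3192  0.1692] err 0.0032 [ 0.5513 -0.3201  0.172 ] [ 0.5557 -0.3209  0.172 ]
tipR [ 0.5283 -0.3539  0.1691] err 0.0014 [ 0.5287 -0.3558  0.172 ] [ 0.5314 -0.355   0.172 ]
stoptop [ 0.5555 -0.1822  0.1744] err 0.0029 [ 0.5548 -0.1824  0.176 ] [ 0.5583 -0.184   0.176 ]
stopbase [ 0.5546 -0.1841  0.0556] err 0.0018 [ 0.5828 -0.3007  0.176 ] [ 0.6311 -0.2343  0.176 ]
capblueR1 [ 0.4606 -0.2137  0.1441] err 0.003 [ 0.4737 -0.2464  0.176 ] [ 0.4898 -0.2281  0.176 ]
purp [ 0.5049 -0.2295  0.1457] err 0.0015 [ 0.5156 -0.2607  0.176 ] [ 0.5298 -0.2421  0.176 ]
red2 [ 0.5236 -0.2071  0.1471] err 0.0032 [ 0.532  -0.2372  0.176 ] [ 0.5475 -0.2208  0.176 ]
levtipL [ 0.418  -0.2711  0.2875] err 0.0053 [ 0.3339 -0.1191  0.176 ] [ 0.2905 -0.2252  0.176 ]
levtipR [ 0.4233 -0.249   0.2766] err 0.0008 [ 0.3547 -0.1147  0.176 ] [ 0.3068 -0.2021  0.176 ]
base z=.053 [[ 0.5537 -0.1826  0.055 ]] [[ 0.5552 -0.1845  0.055 ]]
```

Run:
```python
from geo import *
np.set_printoptions(precision=3,suppress=True)
for k,p,q in [("TL",(109,67),(213,18)),("TR",(331,82),(355,122)),("BR",(322,203),(332,214)),("tub",(312,214),(313,227))]: print(k,*tri(p,q))
post=np.array([.378,-.2335]);
# refit post / mixer yaw from measured points
from scipy.optimize import least_squares
tip=np.array([.5418,-.338]);h=np.array([[.4222,-.2622],[.4922,-.3072]]);st=np.array([.5552,-.1833])
def f(v):
    p=v[:2];u=np.array([np.cos(v[2]),np.sin(v[2])]);n=np.array([-u[1],u[0]])
    m=R.from_euler('z',v[3]).as_matrix()[:2,:2]
    return np.r_[p+.194*u-tip,(h-p)@n,p+m@[.182,.0295]-st]
r=least_squares(f,[.378,-.2335,-.57,.11]);print(r.x,r.fun,"swing",r.x[3]-r.x[2])
```

```text
TL [ 0.234 -0.026  0.362] 8.050098149213194e-05
TR [ 0.692 -0.027  0.364] 0.0075162183458160805
BR [ 0.695 -0.02   0.082] 0.016549078262750722
tub [ 0.684 -0.066  0.074] 0.004474878005279029
[ 0.378 -0.234 -0.566  0.119] [-0. -0.  0. -0. -0. -0.] swing 0.6847763509547984
```
Monitor plane y≈-0.027, z up to 0.364, x .234-.692. Gripper at y -0.23: body half 45 → fine. Arm forearm over monitor: wrist height above TCP? robot forearm passes from shoulder over the monitor. Arm with tool down; wrist joint perhaps ~0.2–0.3 above TCP; TCP z .16 → wrist center z ~ .4+. Hmm, forearm elbow-up goes from high to wrist; at y=-0.03 forearm is well above. Distance from wrist y -0.23 to monitor plane 0.2. Forearm radius ~60mm. Probably fine; the "arm body press" limit watches force. I'd take the route from -y side, high.

Create go.py:
```python
# go.py x y z yaw : shift/turn in tool axes to a vertical-tool target;  go.py s r off z ang : target on strap at angle
import sys; from h import *
np.set_printoptions(precision=4,suppress=True)
def delta(x,y,z,yaw):
    o=bot.observe();T=R.from_euler('xyz',o["tool_rot"]);G=R.from_euler('xyz',[np.pi,0,yaw])
    return T.inv().apply(np.array([x,y,z])-o["position"]),(T.inv()*G).as_rotvec()
def strap(r,off,z,ang):
    u=np.array([np.cos(ang),np.sin(ang)]);p=np.array([.378,-.234])+r*u+off*np.array([u[1],-u[0]])
    return p[0],p[1],z,ang
if __name__=="__main__":
    v=list(map(float,sys.argv[1:]))
    for i in range(0,len(v),4):
        t=strap(*v[i:i+4]);print(np.array(t),*delta(*t))
```

{"name": "nudge_tcp", "arguments": {
  "deltas": {"finger_gap": [0, 0, 0, 0, 0], "x": [0.17, 0.17, 0.34, 0.34, 0.34], "y": [-0.06, -0.06, -0.12, -0.12, -0.12], "z": [-0.04, -0.04, -0.04, -0.04, -0.04], "drx": [0, 0, 0, 0, 0], "dry": [0, 0, 0, 0, 0], "drz": [0.45, 0.45, 0.9, 0.9, 0.9]},
  "grip_force": 20
}}

```text
clock: 0.78
position: [0.4354, -0.4072, 0.2677]
tool_rot: [3.142, 0.0, -0.57]
force: [1.4, -1.0, -1.1]
grip_width: 0.0003
finger_force: 0.0
```

```bash
python3 go.py .16 .056 .27 -.566
```

```text
[ 0.483  -0.3671  0.27   -0.566 ] [ 0.0185 -0.0595 -0.0023] [ 0.      0.0002 -0.0037]
```

{"name": "nudge_tcp", "arguments": {
  "deltas": {"finger_gap": [0, 0, 0, 0, 0], "x": [0.018, 0.018, 0.018, 0.018, 0.018], "y": [-0.059, -0.059, -0.059, -0.059, -0.059], "z": [0, 0, 0.05, 0.106, 0.106], "drx": [0, 0, 0, 0, 0], "dry": [0, 0, 0, 0, 0], "drz": [0, 0, 0, 0, 0]}
}}

```text
clock: 1.4
position: [0.4787, -0.3676, 0.1587]
tool_rot: [3.141, 0.007, -0.564]
force: [0.6, 0.0, -0.1]
grip_width: -0.0
finger_force: 0.0
```

{"name": "nudge_tcp", "arguments": {
  "deltas": {"finger_gap": [0], "x": [0], "y": [0], "z": [0], "drx": [0], "dry": [0], "drz": [0]}
}}

```text
clock: 1.52
position: [0.4812, -0.3693, 0.1635]
tool_rot: [3.141, -0.002, -0.564]
force: [-0.0, -0.1, 0.9]
grip_width: -0.0002
finger_force: 0.0
```

```bash
python3 go.py .16 .056 .162 -.566
```

Run:
```python
from h import *
a=bot.grab_frame("scene")[140:300,115:275];b=bot.grab_frame("side")[100:260,100:260]
cv2.imwrite("pics/p1.png",cv2.resize(np.hstack([a,b]),(800,400),interpolation=cv2.INTER_CUBIC))
```

```text
[ 0.483  -0.3671  0.162  -0.566 ] [ 0.0003 -0.0028  0.0015] [ 0.0002 -0.0016  0.0017]
```

View pics/p1.png

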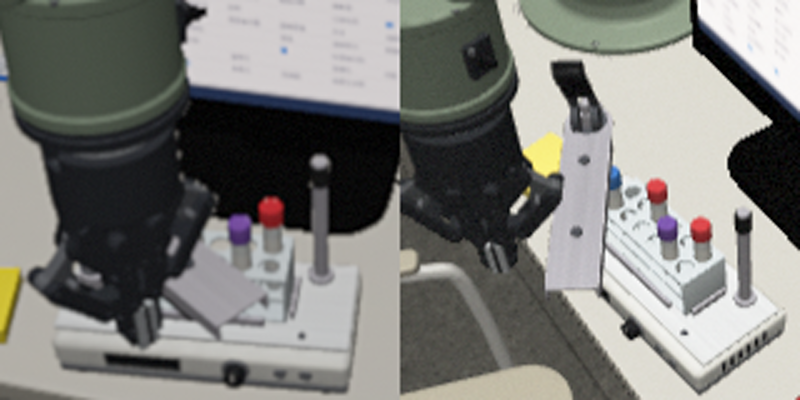

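Fingers are shut and lowered beside the strap's trailing flange (tips at about (145,335) left, (495,260) right), and everything else is undisturbed. Next I compute the sweep arc.

```bash
python3 go.py .16 .036 .162 -.566  .16 .036 .162 -.43 .16 .036 .162 -.29 .16 .036 .162 -.15 .16 .036 .162 -.01
```

```text
[ 0.4937 -0.3502  0.162  -0.566 ] [ 0.     -0.0226  0.002 ] [ 0.0001 -0.0032  0.0019]
[ 0.5084 -0.3334  0.162  -0.43  ] [ 0.0035 -0.0446  0.002 ] [ 0.0003 -0.0032 -0.1341]
[ 0.521  -0.3142  0.162  -0.29  ] [ 0.0039 -0.0676  0.002 ] [ 0.0005 -0.0031 -0.2741]
[ 0.5308 -0.2935  0.162  -0.15  ] [ 0.001  -0.0903  0.002 ] [ 0.0007 -0.0031 -0.4141]
[ 0.5376 -0.2716  0.162  -0.01  ] [-0.0049 -0.1125  0.002 ] [ 0.0009 -0.0031 -0.5541]
```

{"name": "nudge_tcp", "arguments": {
  "deltas": {"finger_gap": [0, 0, 0, 0, 0], "x": [0, 0, 0.002, 0.0035, 0.004], "y": [-0.012, -0.021, -0.033, -0.044, -0.055], "z": [0.001, 0.001, 0.001, 0.001, 0.001], "drx": [0, 0, 0, 0, 0], "dry": [0, 0, 0, 0, 0], "drz": [0, 0, -0.07, -0.135, -0.2]}
}}

```text
clock: 2.25
position: [0.5143, -0.3233, 0.1608]
tool_rot: [3.142, -0.0, -0.36]
force: [0.3, 0.4, 1.4]
grip_width: 0.0002
finger_force: 0.4
```

```bash
python3 go.py .16 .036 .162 -.33 .16 .036 .162 -.26 .16 .036 .162 -.19 .16 .036 .162 -.12 .16 .036 .162 -.05
```

```text
[ 0.5177 -0.3199  0.162  -0.33  ] [ 0.002  -0.0044 -0.0012] [ 0.     -0.0003 -0.0299]
[ 0.5234 -0.3099  0.162  -0.26  ] [ 0.0038 -0.0157 -0.0012] [ 0.     -0.0003 -0.0999]
[ 0.5283 -0.2996  0.162  -0.19  ] [ 0.0048 -0.0272 -0.0012] [ 0.     -0.0003 -0.1699]
[ 0.5325 -0.2889  0.162  -0.12  ] [ 0.005  -0.0386 -0.0012] [ 0.     -0.0003 -0.2399]
[ 0.536 -0.278  0.162 -0.05 ] [ 0.0044 -0.0501 -0.0012] [ 0.0001 -0.0003 -0.3099]
```

{"name": "nudge_tcp", "arguments": {
  "deltas": {"finger_gap": [0, 0, 0, 0, 0], "x": [0.003, 0.004, 0.005, 0.005, 0.004], "y": [-0.010, -0.021, -0.032, -0.042, -0.052], "z": [0, 0, 0, 0, 0], "drx": [0, 0, 0, 0, 0], "dry": [0, 0, 0, 0, 0], "drz": [-0.065, -0.13, -0.2, -0.26, -0.33]}
}}

```text
clock: 2.88
position: [0.5361, -0.2762, 0.1606]
tool_rot: [-3.142, -0.0, -0.03]
force: [0.7, -0.3, -0.5]
grip_width: 0.0001
finger_force: 0.3
```

```bash
python3 go.py .16 .036 .162 .02 .16 .036 .162 .07 .16 .036 .162 .119
```

Run:
```python
from h import *
a=bot.grab_frame("scene")[140:300,115:275];b=bot.grab_frame("side")[100:260,120:280]
cv2.imwrite("pics/p2.png",cv2.resize(np.hstack([a,b]),(800,400),interpolation=cv2.INTER_CUBIC))
```

```text
[ 0.5387 -0.2668  0.162   0.02  ] [ 0.0023 -0.0095 -0.0014] [-0.     -0.0001 -0.0499]
[ 0.5401 -0.2587  0.162   0.07  ] [ 0.0035 -0.0176 -0.0014] [-0.     -0.0001 -0.0999]
[ 0.5411 -0.2508  0.162   0.119 ] [ 0.0042 -0.0256 -0.0014] [-0.     -0.0001 -0.1489]
```

View pics/p2.png

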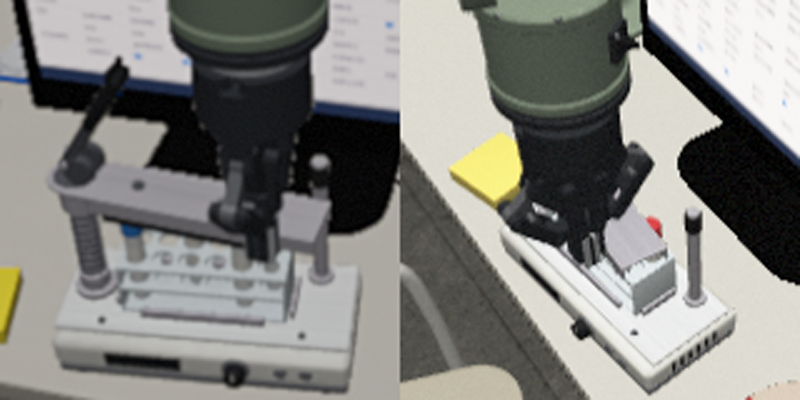

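The strap has followed: its end is at (310,215) in the left crop, short of the stop at (320,170), with the fingers behind it. I'll push on to the stop and watch the force.

{"name": "nudge_tcp", "arguments": {
  "deltas": {"finger_gap": [0, 0, 0, 0, 0], "x": [0.002, 0.003, 0.004, 0.004, 0.004], "y": [-0.008, -0.016, -0.022, -0.025, -0.027], "z": [0, 0, 0, 0, 0], "drx": [0, 0, 0, 0, 0], "dry": [0, 0, 0, 0, 0], "drz": [-0.045, -0.09, -0.13, -0.15, -0.15]}
}}

```text
clock: 3.6
position: [0.5408, -0.2499, 0.1607]
tool_rot: [3.142, -0.0, 0.116]
force: [0.9, -0.2, 0.0]
grip_width: 0.0002
finger_force: 0.3
```

{"name": "nudge_tcp", "arguments": {
  "deltas": {"finger_gap": [0, 0], "x": [0, 0], "y": [-0.001, -0.002], "z": [0, 0], "drx": [0, 0], "dry": [0, 0], "drz": [0, 0]}
}}

```text
clock: 3.85
position: [0.5406, -0.2484, 0.1607]
tool_rot: [3.141, -0.0, 0.116]
force: [1.8, -4.0, -0.8]
grip_width: -0.0002
finger_force: 2.2
```

```bash
python3 go.py .16 .036 .162 .119
```

```text
[ 0.5411 -0.2508  0.162   0.119 ] [ 0.0003  0.0024 -0.0013] [ 0.0006 -0.0003 -0.0033]
```

{"name": "nudge_tcp", "arguments": {
  "deltas": {"finger_gap": [0, 0], "x": [0, 0], "y": [-0.001, -0.001], "z": [0, 0], "drx": [0, 0], "dry": [0, 0], "drz": [0, 0]}
}}

```text
clock: 4.1
position: [0.5406, -0.2482, 0.1608]
tool_rot: [3.14, -0.001, 0.115]
force: [1.6, -7.3, -1.4]
grip_width: -0.0
finger_force: 3.2
```

{"name": "nudge_tcp", "arguments": {
  "deltas": {"finger_gap": [0, 0], "x": [0, 0], "y": [-0.001, -0.001], "z": [0, 0], "drx": [0, 0], "dry": [0, 0], "drz": [0, 0]}
}}

```text
clock: 4.35
position: [0.5405, -0.2479, 0.1609]
tool_rot: [3.139, -0.001, 0.115]
force: [2.3, -10.3, -2.1]
grip_width: -0.0003
finger_force: 4.7
```

Stop confirmed (force rises with no further travel). I'll back off, rise, and compute the move behind the lever.

{"name": "nudge_tcp", "arguments": {
  "deltas": {"finger_gap": [0, 0, 0, 0, 0], "x": [0, 0, 0, 0, 0], "y": [0.03, 0.05, 0.05, 0.05, 0.05], "z": [0, 0, -0.06, -0.12, -0.16], "drx": [0, 0, 0, 0, 0], "dry": [0, 0, 0, 0, 0], "drz": [0, 0, 0, 0, 0]}
}}

```text
clock: 4.97
position: [0.5463, -0.2959, 0.3235]
tool_rot: [3.141, -0.002, 0.116]
force: [0.3, 0.5, 0.4]
grip_width: -0.0001
finger_force: 0.0
```

```bash
python3 go.py .010 0 .32 .119
```

Run:
```python
from h import *
a=bot.grab_frame("scene")[140:300,115:275];b=bot.grab_frame("side")[100:260,120:280]
cv2.imwrite("pics/p3.png",cv2.resize(np.hstack([a,b]),(800,400),interpolation=cv2.INTER_CUBIC))
```

```text
[ 0.3879 -0.2328  0.32    0.119 ] [-0.15   -0.081   0.0031] [ 0.0008 -0.0018 -0.0031]
```

View pics/p3.png

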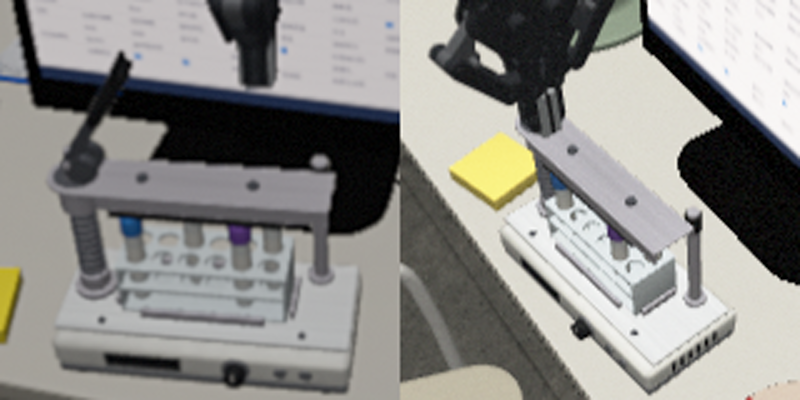

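The strap lies over the tubes against the stop (its end at (330,195) left), tubes are upright, and the lever is raised with its tip at (125,58). Moving behind the lever now.

{"name": "nudge_tcp", "arguments": {
  "deltas": {"finger_gap": [0, 0, 0, 0, 0], "x": [-0.05, -0.1, -0.15, -0.15, -0.15], "y": [-0.027, -0.054, -0.081, -0.081, -0.081], "z": [0, 0, 0, 0, 0], "drx": [0, 0, 0, 0, 0], "dry": [0, 0, 0, 0, 0], "drz": [0, 0, 0, 0, 0]}
}}

```text
clock: 5.7
position: [0.3881, -0.2328, 0.3207]
tool_rot: [3.141, -0.0, 0.116]
force: [0.5, 0.6, 0.0]
grip_width: 0.0002
finger_force: 0.0
```

```bash
python3 go.py .010 0 .262 .119
```

Run:
```python
from h import *
a=bot.grab_frame("scene")[100:260,75:235];b=bot.grab_frame("side")[50:210,90:250]
cv2.imwrite("pics/p4.png",cv2.resize(np.hstack([a,b]),(800,400),interpolation=cv2.INTER_CUBIC))
```

```text
[ 0.3879 -0.2328  0.262   0.119 ] [-0.0002  0.      0.0587] [ 0.0001 -0.0005 -0.0029]
```

View pics/p4.png

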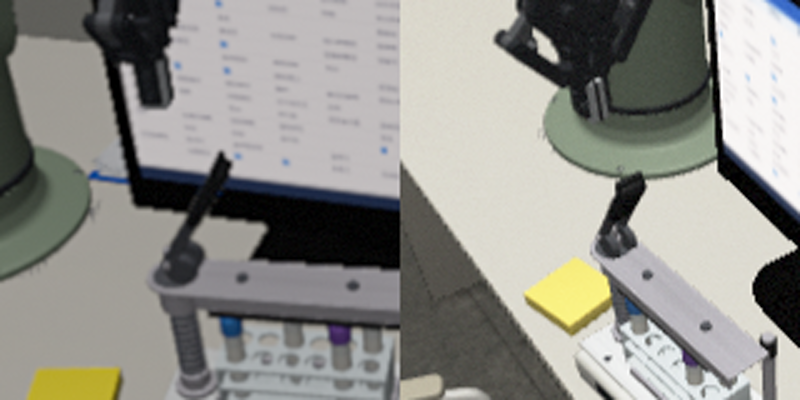

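The closed fingertips are at (155,100) left, on the post side of the raised lever (tip at (222,158)). I'll descend and then follow the lever's arc.

{"name": "nudge_tcp", "arguments": {
  "deltas": {"finger_gap": [0, 0, 0], "x": [0, 0, 0], "y": [0, 0, 0], "z": [0.03, 0.058, 0.058], "drx": [0, 0, 0], "dry": [0, 0, 0], "drz": [0, 0, 0]}
}}

```text
clock: 6.18
position: [0.3875, -0.2323, 0.2611]
tool_rot: [-3.139, 0.003, 0.117]
force: [0.1, -0.1, -0.1]
grip_width: 0.0001
finger_force: 0.0
```

{"name": "nudge_tcp", "arguments": {
  "deltas": {"finger_gap": [0, 0, 0, 0, 0], "x": [0.008, 0.014, 0.02, 0.026, 0.031], "y": [0, 0, 0, 0, 0], "z": [0, 0, 0.003, 0.007, 0.011], "drx": [0, 0, 0, 0, 0], "dry": [0, 0, 0, 0, 0], "drz": [0, 0, 0, 0, 0]}
}}

```text
clock: 6.8
position: [0.419, -0.229, 0.2515]
tool_rot: [3.142, -0.0, 0.116]
force: [-0.8, -0.3, 2.0]
grip_width: 0.0004
finger_force: 1.2
```

{"name": "nudge_tcp", "arguments": {
  "deltas": {"finger_gap": [0, 0, 0], "x": [0.005, 0.01, 0.0145], "y": [0, 0, 0], "z": [0.005, 0.01, 0.016], "drx": [0, 0, 0], "dry": [0, 0, 0], "drz": [0, 0, 0]}
}}

```text
clock: 7.18
position: [0.4333, -0.2273, 0.2352]
tool_rot: [3.142, -0.0, 0.116]
force: [0.2, -0.6, 2.2]
grip_width: 0.0004
finger_force: 1.2
```

```bash
python3 go.py .0621 0 .223 .119 .0667 0 .2098 .119 .069 0 .195 .119
```

```text
[ 0.4397 -0.2266  0.223   0.119 ] [0.0064 0.     0.0122] [ 0.     -0.     -0.0027]
[ 0.4442 -0.2261  0.2098  0.119 ] [0.011  0.     0.0254] [ 0.     -0.     -0.0027]
[ 0.4465 -0.2258  0.195   0.119 ] [0.0133 0.     0.0402] [ 0.     -0.     -0.0027]
```

Lever is moving with about 2 N; continuing.

{"name": "nudge_tcp", "arguments": {
  "deltas": {"finger_gap": [0, 0, 0, 0, 0], "x": [0.004, 0.007, 0.01, 0.012, 0.013], "y": [0, 0, 0, 0, 0], "z": [0.006, 0.013, 0.022, 0.031, 0.037], "drx": [0, 0, 0, 0, 0], "dry": [0, 0, 0, 0, 0], "drz": [0, 0, 0, 0, 0]}
}}

```text
clock: 7.8
position: [0.446, -0.2257, 0.198]
tool_rot: [-3.141, 0.0, 0.116]
force: [1.8, -1.1, 3.4]
grip_width: -0.0001
finger_force: 1.4
```

{"name": "nudge_tcp", "arguments": {
  "deltas": {"finger_gap": [0, 0, 0], "x": [0, 0, 0], "y": [0, 0, 0], "z": [0.002, 0.003, 0.003], "drx": [0, 0, 0], "dry": [0, 0, 0], "drz": [0, 0, 0]}
}}

```text
clock: 8.18
position: [0.446, -0.2258, 0.1963]
tool_rot: [3.141, -0.001, 0.116]
force: [-2.1, 2.0, 13.0]
grip_width: 0.0002
finger_force: 6.3
```

```bash
python3 go.py .069 0 .195 .119
```

```text
[ 0.4465 -0.2258  0.195   0.119 ] [0.0005 0.     0.0013] [ 0.0003 -0.0006 -0.0028]
```

{"name": "nudge_tcp", "arguments": {
  "deltas": {"finger_gap": [0, 0, 0], "x": [0, 0, 0], "y": [0, 0, 0], "z": [0.002, 0.003, 0.003], "drx": [0, 0, 0], "dry": [0, 0, 0], "drz": [0, 0, 0]}
}}

```text
clock: 8.55
position: [0.4465, -0.2265, 0.1952]
tool_rot: [3.14, -0.002, 0.116]
force: [-11.4, 2.5, 48.9]
grip_width: -0.0001
finger_force: 24.6
```

{"name": "nudge_tcp", "arguments": {
  "deltas": {"finger_gap": [0, 0, 0, 0], "x": [0, 0, 0, 0], "y": [0, 0, 0, 0], "z": [-0.02, -0.08, -0.14, -0.14], "drx": [0, 0, 0, 0], "dry": [0, 0, 0, 0], "drz": [0, 0, 0, 0]}
}}

```text
clock: 9.05
position: [0.4468, -0.2264, 0.3365]
tool_rot: [3.139, -0.005, 0.116]
force: [-0.6, -0.1, -0.8]
grip_width: 0.0001
finger_force: 0.0
```

{"name": "nudge_tcp", "arguments": {
  "deltas": {"finger_gap": [0, 0, 0, 0, 0], "x": [0, 0, 0, 0, 0], "y": [0.06, 0.12, 0.16, 0.16, 0.16], "z": [0, 0, 0, 0, 0], "drx": [0, 0, 0, 0, 0], "dry": [0, 0, 0, 0, 0], "drz": [0, 0, 0, 0, 0]}
}}

```text
clock: 9.68
position: [0.4642, -0.384, 0.3319]
tool_rot: [-3.14, 0.001, 0.117]
force: [0.6, 0.4, 0.5]
grip_width: -0.0001
finger_force: 0.0
```

Run:
```python
from h import *
a=bot.grab_frame("scene")[140:300,115:275];b=bot.grab_frame("side")[100:260,120:280]
cv2.imwrite("pics/p5.png",cv2.resize(np.hstack([a,b]),(800,400),interpolation=cv2.INTER_CUBIC))
```

```text
(no output)
```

View pics/p5.png

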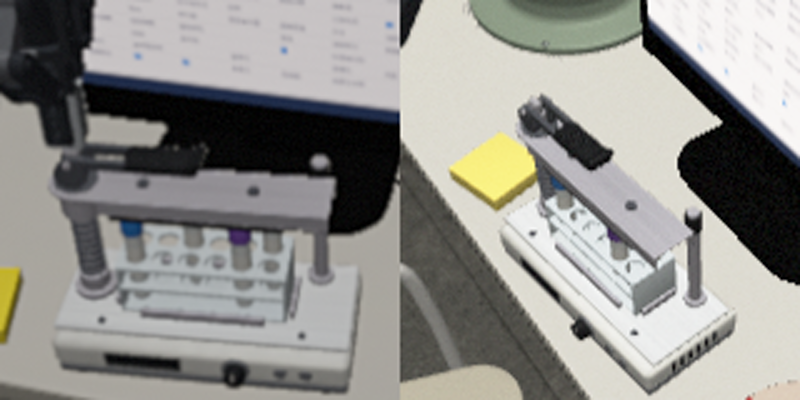

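The lever lies level over the strap (grip at (165,158) left). The strap is lowered against its stop, the tubes are upright, and the hand is clear.

```bash
python3 -c "
from workcell import bot
print(bot.job_done())"
```

```text
the job is handed in; nothing more can be done
None
```

The strap is over the tubes against its stop, the cam lever was then pushed all the way home, the hand is clear, and the job was handed in at about 10 s on the robot's clock; no verdict came back.

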